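# Refit the drip plate of a draining stand under its apron

## Task

The drip plate of the white draining stand has been washed and lies on the bench: take it by its black grip bar, lay it on the sloping deck and tuck its far edge under the hinged blue apron until it is fully home against the back, without prying the apron up; the apron only rides up by the thickness of the plate. Finish while still holding the plate there, pressed flat on the deck, so that I can drive its two screws; leave the beaker on its peg and the wash bottle where they are.

Things in the scene. Friction and masses are not known exactly. Their poses are not given: they have to be found in the camera images.
- plate_grip (a point): Centre of the plate's black plastic grip bar: 12 thick along plate x, 64 long along y, 18 mm high, on two short posts. It lies 28 mm above the plate's underside and 30 mm from its near (-x) edge; 15 mm clear between bar and plate. Axes are the plate's.
- plate_edge (a point): Middle of the plate's far (+x) edge, the rounded one to be tucked in, level with its underside: 100 mm along plate x from the grip bar's centre and 28 mm below it. Axes are the plate's.
- drip_plate: Loose flat aluminium drip plate (0.1 to 0.2 kg), 130 long (x) by 104 wide (y) by 4 mm thick, with a black grip bar near one end and two slotted screw holes at the corners of that end. Origin: middle of its underside. Axes: x from the bar towards the far edge that is to be tucked in, z square to the plate, up.
- deck_home (a point): Where plate_edge lies when the plate is fully home: on the deck's top face, middle of its upper end, at the foot of the upright back that stops the plate; hidden under the apron. Axes as the deck's, so the plate at home has the same axes.
- stand_deck: The sloping steel deck: rises 10 degrees to the back, 122 mm long along the slope; the gutter's lip in front is lower than the deck. White cheeks stand 9 to 12 mm above it along both sides, 120 mm apart inside (plate: 104). Origin: middle of its upper end. Axes: x up the slope to the back, y left, z square to the deck.
- drain_stand: White draining stand, fixed on the bench, 230 mm deep and 130 wide: a gutter in front, a sloping steel deck, and at the back a shelf with two blue pegs. Origin: middle of its underside; front towards -x, level.
- apron_edge (a point): Middle of the free front edge of the apron, a blue plastic flap 114 mm wide hinged at the deck's upper end, lapping 55 mm down over the deck, lightly sprung shut (about 1 N at the edge). Closed, its underside is about 2 mm off the deck at a fold 42 mm from the hinge; in front of it a 13 mm hem is kicked up to a mouth about 7 mm high, which leads in a plate kept flat on the deck.
- apron (a joint): Hinge angle of the apron in rad: 0 closed, grows as it is lifted; about 0.05 when it lies on the tucked-in plate.
- beaker_mid (a point): Middle of a small glass beaker, 43 mm across, 56 high, draining upside down on the left peg of the stand's shelf. Not to be disturbed.
- wash_bottle_mid (a point): Middle of a white wash bottle with a blue swan neck, 65 mm across, 200 high, on the bench. Not to be disturbed.

How it is judged:
At the end, for the whole second after the job is handed in: The plate's far edge is under the apron within 6 mm of fully home, the plate lies flat on the deck (3 mm, 0.03 rad) and square (0.08 rad), the apron lies down on it (0.02 to 0.09 rad), and the gripper still holds it, pressing it on the deck with over 4 N, at rest (x of plate_edge in the frame of deck_home above -0.006 m and z of plate_edge in the frame of deck_home below 0.003 m and angle between the z axis of drip_plate and the z axis of stand_deck, either way round below 0.03 rad and angle between the x axis of drip_plate and the x axis of stand_deck, either way round below 0.08 rad and value of joint apron between 0.02 and 0.09 rad and contact force between drip_plate and stand_deck above 4 N and contact force between the fingers and drip_plate above 2 N and linear speed of drip_plate below 0.02 m/s); the arm keeps its last pose, push and grip.
It fails at once if the apron is pried up (its edge lifted by more than about 12 mm) (value of joint apron above 0.22 rad).
It fails at once if the beaker is disturbed (distance of beaker_mid from where it was at the start of the episode above 0.015 m).
It fails at once if the wash bottle is disturbed (distance of wash_bottle_mid from where it was at the start of the episode above 0.02 m).
It also fails if it takes over 35 s, if anything falls off the work surface, if the arm or the gripper's body presses on something with over 40 N, if the wrist force passes 120 N, or if a joint passes its speed limit or range.

## Robot

A 6-joint arm with a two-finger parallel gripper is mounted at the origin on a cart in front of the work surface, level with it; the furniture and walls round the work are solid. World frame = base frame: x ahead of the robot, y to its left, z up, the work surface at z = 0. Lengths are in m, angles in rad, forces in N, time in s.
With the tool pointing down it reaches from about 0.35 to 0.875 m from the base axis. Payload 4.2 kg.
Tool frame: the origin (TCP) lies at the very end of the fingers, on their centre line; the grasp point (between the pads) lies 19 mm behind it (arm.grasp_offset is the distance from the TCP to the grasp point, in m); z points along the fingers, y is the line along which they close (so a half turn about z gives the same grasp; the last joint's range is limited). The gripper opens to 85 mm and grips with 20 to 120 N. Pads are 22 mm wide; open, the fingers measure 114 mm over their backs; the gripper's body (76 mm by 85 mm) begins 54 mm behind the grasp point. The pads swing forward as they close: fully open they stand 13 mm farther back than shut.
Start: joints at [1.36, 0.385, 0.008, 0, -1.194, -0.259], TCP at [0.283, 0.557, 0.231] pointing down, gripper open.
Joint ranges: [-3.14, 3.14], [-1.21, 2.06], [-1.07, 1.41], [-3.16, 2.05], [-2.99, -0.16], [-3.1, 3.1]. Speed limits (rad/s): [2.79, 2.79, 3.14, 3.14, 3.14, 3.14].

## Interface

Orientations are given as a unit quaternion [w, x, y, z].
In Python, from workcell import telemetry, eyes, arm gives the robot as it stands.
- The arm moves only by the tool play_rows, never from a script. Its argument "moves" is a list of rows, each a list of 4 numbers: the shift along the world's x, y, z in m, then the turn about the world's z in degrees. In form: [[dx, dy, dz, turn], ...]. A call has 1 to 20 rows; each row shifts and turns the commanded pose from where the row before left it; what a row does not reach is not made up. A row lasts 1/12 s, in which the tool goes at most 41.7 mm and 7.16 degrees, less where a joint would pass 70% of its speed; a pose out of reach is approached as far as the arm can. A call with a gripper value outside its range is refused whole. "hand" is the opening, from 0 (shut) to 1 (fully open), set as the call begins (left out, the last holds). The fingers move at their own pace and stop on an object; "newtons" is the grip in N (left out, the last holds). Time passes only in rows, so rows that do not move let the fingers close. It gives the time, the measured TCP pose, the force, the opening and the grip force at its end, in the units of the state.
- telemetry.observe(): the state, without advancing time (a new reading comes with each control period).
- eyes.get_image(name): name is "side" or "top" or "wrist"; returns a dict with "image" (384x512x3 uint8, blue, green, red), "vertical_fov" (degrees; the focal length in pixels is half the picture's height over the tangent of half this angle, whatever the lens; pixels are square), "cx", "cy" (the principal point, pixels), "world_from_camera" (4x4, takes a point from camera to world coordinates); the wrist camera has in their place "T_tool_cam" (4x4, takes a point from camera to tool coordinates, whose origin is the TCP and whose axes are the flange's). Camera axes: x right, y up, looking along -z (the intrinsics and any distortion apply to the point x, -y, -z); pixel columns grow to the right and rows downward; lengths in m; the calibration is good to about 2 mm. The wrist camera is an equidistant fisheye: a pixel r from the principal point sees the ray r / f radians off the axis. A picture is of the moment at which its call begins: read the wrist's pose just before it. There is no depth.
- arm.job_done(): hands the job in; it is judged then, once.
The state is a dict: "time": time; "joint_pos": joint angles; "qd": joint speeds; "joint_efforts": joint torques, N m; "tcp_pos": TCP position; "eef_rot": TCP orientation; "wrist_force": force on the tool from outside, world axes, zero at the start; "ft_torque": the same for the moment, N m; "gripper_width": finger opening in m; "grasp_force": force on a finger pad.
Only numpy, scipy, OpenCV 4.12 (cv2) and the standard library are available. Lean on these libraries where they do the work, as an engineer would, in place of code of your own. Each camera call takes 0.05 s, during which the arm holds its last target. There are 200 camera calls.

## Working session

There is one attempt and no reset: what is moved stays moved. The work goes in short steps, Python scripts to look and compute and a tool call to move; the robot and the scene stay as the last step left them, time stands still between calls to the robot, and variables do not carry over. Pictures are saved under pics/ and viewed, at most 10 in all, crops included, and the job is handed in when it is done.

Besides the shell and the picture viewer there is one more tool, called after "Emit:" as name(argument=value, ...) on one line, values as JSON. play_rows: Moves the arm, as the interface text tells. Its arguments: {"type":"object","properties":{"moves":{"type":"array","items":{"type":"array","items":{"type":"number"}}},"hand":{"type":"number"},"newtons":{"type":"number"}},"required":["moves"]}

```bash
mkdir -p pics; ls
cat > h.py <<'E'
import numpy as np, cv2
from workcell import telemetry, eyes, arm
from scipy.spatial.transform import Rotation as R
def cam(n):
    s=telemetry.observe(); d=eyes.get_image(n)
    if n=="wrist":
        q=s["eef_rot"];T=np.eye(4);T[:3,:3]=R.from_quat([q[1],q[2],q[3],q[0]]).as_matrix();T[:3,3]=s["tcp_pos"]
        d["world_from_camera"]=T@np.array(d["T_tool_cam"])
    d["n"]=n; d["world_from_camera"]=np.array(d["world_from_camera"]); return d
def ray(d,u,v):
    f=192/np.tan(np.radians(d["vertical_fov"]/2)); a=(u-d["cx"]);b=(v-d["cy"])
    if d["n"]=="wrist":
        r=np.hypot(a,b)+1e-9;t=r/f; c=np.array([np.sin(t)*a/r,-np.sin(t)*b/r,-np.cos(t)])
    else: c=np.array([a/f,-b/f,-1])
    T=d["world_from_camera"]; c=T[:3,:3]@c; return T[:3,3],c/np.linalg.norm(c)
def onz(d,u,v,z):
    o,c=ray(d,u,v); return o+c*(z-o[2])/c[2]
def proj(d,p):
    T=d["world_from_camera"]; c=T[:3,:3].T@(np.array(p)-T[:3,3]); f=192/np.tan(np.radians(d["vertical_fov"]/2))
    a,b,z=c[0],-c[1],-c[2]
    if d["n"]=="wrist":
        r=np.hypot(a,b)+1e-12;t=np.arctan2(r,z);return np.array([d["cx"]+f*t*a/r,d["cy"]+f*t*b/r])
    return np.array([d["cx"]+f*a/z,d["cy"]+f*b/z])
def tri(d1,p1,d2,p2):
    o1,c1=ray(d1,*p1);o2,c2=ray(d2,*p2)
    A=np.stack([c1,-c2],1);t=np.linalg.lstsq(A,o2-o1,rcond=None)[0]
    a,b=o1+c1*t[0],o2+c2*t[1];return (a+b)/2,np.linalg.norm(a-b)
E
python3 - <<'E'
from h import *
for n in("side","top","wrist"):
    d=cam(n);cv2.imwrite(f"pics/{n}0.png",d["image"]);np.save(f"{n}0.npy",d,allow_pickle=True)
    print(n,d["vertical_fov"],d["cx"],d["cy"],np.round(d["world_from_camera"],3).tolist())
print(telemetry.observe())
E
```

```text
pics
side 43.639897729623854 265.9961611303107 189.12663604736284 [[-0.776, -0.513, 0.367, 1.062], [0.631, -0.628, 0.456, 0.659], [-0.004, 0.585, 0.811, 1.086], [0.0, 0.0, 0.0, 1.0]]
top 50.39478928751154 259.7558233192492 187.83449902441134 [[-0.135, 0.961, -0.241, 0.357], [-0.991, -0.133, 0.026, 0.13], [-0.007, 0.242, 0.97, 1.135], [0.0, 0.0, 0.0, 1.0]]
wrist 65.70646984690485 254.47203139313365 189.82098565351177 [[-0.455, 0.847, 0.275, 0.352], [-0.891, -0.433, -0.138, 0.521], [0.002, -0.308, 0.951, 0.373], [0.0, 0.0, 0.0, 1.0]]
{'time': 0.15, 'joint_pos': array([ 1.35962547e+00,  3.85369547e-01,  6.94364705e-03, -3.43666714e-04,
       -1.19405075e+00, -2.58561631e-01]), 'qd': array([-2.09566689e-03, -1.31772666e-03,  3.80498721e-03,  1.20017122e-03,
       -2.01907710e-04,  3.95560443e-05]), 'joint_efforts': array([-7.40228625e-04, -3.92678297e+01,  1.88582522e+01,  4.18864489e+00,
       -3.41948711e-03, -3.62010070e-06]), 'tcp_pos': array([0.28271303, 0.55689559, 0.23048193]), 'eef_rot': array([ 8.43707482e-04,  9.72530377e-01, -2.32774430e-01, -1.39778107e-04]), 'wrist_force': array([-0.50808827, -0.77770173, -0.67333868]), 'ft_torque': array([-0.03057695,  0.0613926 ,  0.00693486]), 'grasp_force': 0.0, 'gripper_width': 0.08513266569560073}
```

View pics/side0.png

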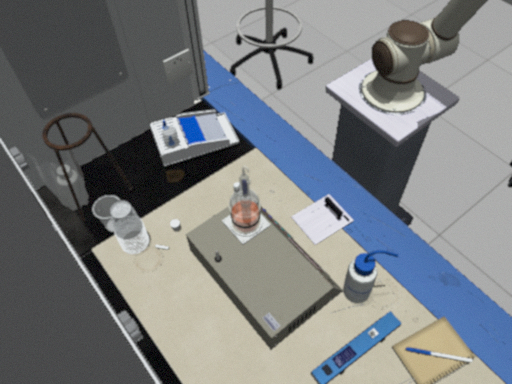

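View pics/top0.png

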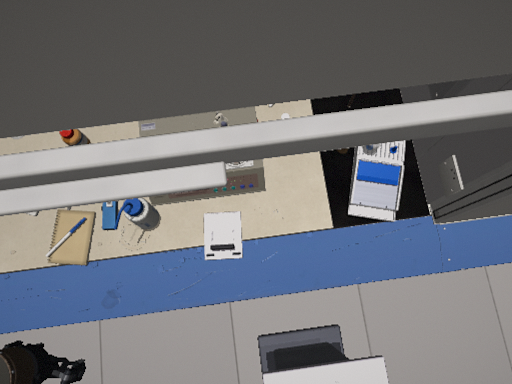

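Side view: plate near (322,218) with its black bar at (335,208), stand near (195,135), bottle at (360,278). Top view: plate near (222,235) with the bar at (222,247), stand near (378,185) with the apron at (380,172).

Run:
```python
from h import *
L=lambda n:np.load(n+"0.npy",allow_pickle=True).item()
s,t=L("side"),L("top")
def crop(d,x,y,w,h,W,H): return cv2.resize(d["image"][y:y+h,x:x+w],(W,H),interpolation=cv2.INTER_CUBIC)
# 400x300 each
a=crop(t,195,205,60,60,300,300);b=crop(t,335,130,100,100,300,300)
c=crop(s,285,190,75,75,300,300);e=crop(s,145,105,100,75,400,300)
o=np.zeros((600,700,3),np.uint8);o[:300,:300]=a;o[:300,300:600]=b;o[300:,:300]=c;o[300:,300:700]=e
cv2.imwrite("pics/crops.png",o)
# plate mask in top
g=t["image"].astype(int)
m=np.uint8((g.min(2)>215)*255); m[:205]=0;m[270:]=0;m[:,:190]=0;m[:,260:]=0
cs,_=cv2.findContours(m,0,2);k=max(cs,key=cv2.contourArea);r=cv2.minAreaRect(k);bx=cv2.boxPoints(r)
print("plate box px",bx.tolist());P=np.array([onz(t,u,v,.004) for u,v in bx]);print(P.round(4),np.linalg.norm(np.diff(P,axis=0),axis=1))
for d,x0,x1,y0,y1 in((t,203,242,240,253),(s,318,352,193,225)):
    g=d["image"][y0:y1,x0:x1];m=np.uint8((g.max(2)<70)*255)
    cs,_=cv2.findContours(m,0,2);
    for k in cs:
        if cv2.contourArea(k)>15:
            r=cv2.minAreaRect(k);c=np.array(r[0])+[x0,y0];print(d["n"],"bar",c,r,onz(d,*c,.033)); d.setdefault("bar",c)
print(tri(t,t["bar"],s,s["bar"]))
# blue apron top
for d,R_ in((t,(340,410,155,190)),(s,(145,240,105,170))):
    x0,x1,y0,y1=R_;h=cv2.cvtColor(d["image"],cv2.COLOR_BGR2HSV)[y0:y1,x0:x1]
    m=cv2.inRange(h,(105,150,60),(125,255,255));cs,_=cv2.findContours(m,0,2)
    for k in cs:
        if cv2.contourArea(k)>20:
            bx=cv2.boxPoints(cv2.minAreaRect(k))+[x0,y0];print(d["n"],"apron",bx.tolist(),cv2.contourArea(k))
```

```text
plate box px [[205.64923095703125, 251.68612670898438], [240.70770263671875, 249.73843383789062], [241.1015625, 256.8276672363281], [206.0430908203125, 258.7753601074219]]
[[0.4795 0.2721 0.004 ]
 [0.4716 0.1758 0.004 ]
 [0.4523 0.1771 0.004 ]
 [0.4601 0.273  0.004 ]] [0.09660373 0.01935026 0.09620085]
top bar [222. 247.] ((19.0, 7.0), (4.0, 22.0), 90.0) [0.4827979  0.22355851 0.033     ]
side bar [332.75000095 208.24999905] ((14.750000953674316, 15.249999046325684), (22.62741470336914, 6.363960266113281), 45.0) [0.48891124 0.22601816 0.033     ]
(array([0.48419355, 0.22352638, 0.02528053]), np.float64(0.0017168996510233121))
top apron [[356.40097427368164, 178.66014862060547], [359.21760177612305, 159.88264083862305], [399.706600189209, 165.95598983764648], [396.8899726867676, 184.7334976196289]] 702.5
side apron [[178.03448867797852, 118.41379642486572], [192.75862503051758, 112.1034517288208], [204.60345840454102, 139.74138641357422], [189.87932205200195, 146.05173110961914]] 376.0
```

View pics/crops.png

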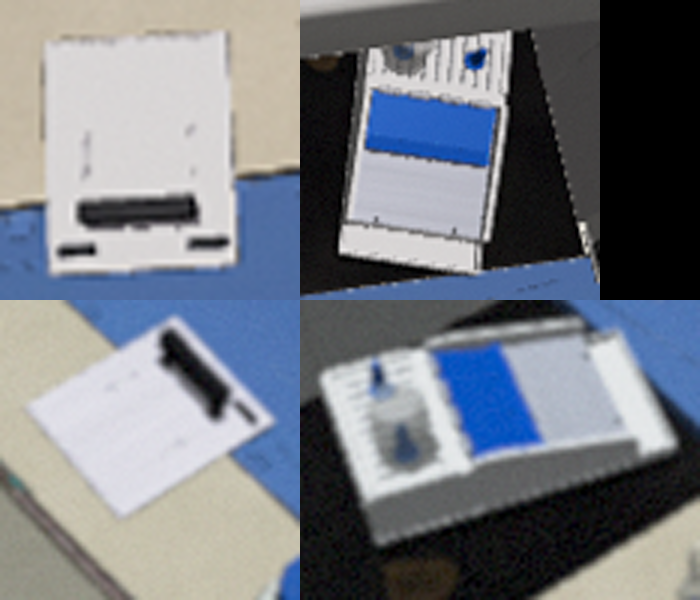

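Crops (top at 5x and 3x, side at 4x):
- **Plate:** flat on the bench, far edge towards +x, bar at (222,247) in the top view.
- **Stand:** yawed a little. The apron's front edge runs (357,180)–(398,185) and the deck's lower edge (351,204)–(396,210) in the top view.
- **Pegs:** the beaker is on the left peg.

Run:
```python
from h import *
L=lambda n:np.load(n+"0.npy",allow_pickle=True).item()
s,t=L("side"),L("top")
T=lambda x,y:(335+(x-300)/3,130+y/3); S=lambda x,y:(145+(x-300)/4,105+(y-300)/4)
for n,a,b in(("deck low L",(347,222),(638,440)),("deck low R",(483,240),(588,340)),("apron front L",(365,150),(540,440)),("apron front R",(488,165),(502,345)),("apron back L",(372,92),(468,455)),("apron back R",(497,110),(432,350))):
    p,e=tri(t,T(*a),s,S(*b));print(n,p.round(4),round(e,4))
Q=lambda x,y:onz(t,195+x/5,205+y/5,.002)
P=np.array([Q(*p) for p in((47,40),(227,33),(237,264),(50,271))]);print(P.round(4))
print(np.linalg.norm(np.diff(P[[0,1,2,3,0]],axis=0),axis=1))
f=(P[0]+P[1])/2;n=(P[2]+P[3])/2;u=(f-n)/np.linalg.norm(f-n)
lat=(P[0]-P[1]+P[3]-P[2])
print("yaw",np.degrees(np.arctan2(u[1],u[0])),np.degrees(np.arctan2(-lat[0],lat[1])),"bar from near",n+u*.03,"from far",f-u*.1)
```

```text
deck low L [ 0.5532 -0.1429  0.0262] 0.0012
deck low R [ 0.5183 -0.2633  0.0155] 0.0078
apron front L [ 0.616  -0.1698  0.0458] 0.0074
apron front R [ 0.584  -0.2757  0.0415] 0.0034
apron back L [ 0.6676 -0.1844  0.054 ] 0.0067
apron back R [ 0.6324 -0.2918  0.0539] 0.0005
[[0.5879 0.2646 0.002 ]
 [0.578  0.1635 0.002 ]
 [0.4494 0.174  0.002 ]
 [0.4596 0.2762 0.002 ]]
[0.10163861 0.12905978 0.1027212  0.12887261]
yaw -4.914244070255305 -5.635925888872087 bar from near [0.48437154 0.2225292  0.002     ] from far [0.4833404  0.22261785 0.002     ]
```

Emit:
play_rows(moves=[[0, -0.037, 0, 5.4], [0, -0.037, 0, 5.4], [0, -0.037, 0, 5.4], [0, -0.037, 0, 5.4], [0, -0.037, 0, 0], [0, -0.037, 0, 0], [0, -0.037, 0, 0], [0.01, -0.037, 0, 0], [0.02, -0.038, 0, 0], [0.035, 0, -0.01, 0], [0.035, 0, -0.015, 0], [0.035, 0, -0.02, 0], [0.035, 0, -0.02, 0], [0.031, 0, -0.015, 0], [0, 0, 0, 0], [0, 0, 0, 0]], hand=1, newtons=50)

```text
time: 1.48
tcp_pos: [0.4837, 0.2234, 0.1491]
eef_rot: [0.002, 0.999, -0.048, -0.002]
wrist_force: [-0.5, 0.3, -0.1]
gripper_width: 0.0852
grasp_force: 0.0
```

Run:
```python
from h import *
d=cam("wrist");np.save("w1.npy",d,allow_pickle=True);s=telemetry.observe();print(s["tcp_pos"],R.from_quat(np.roll(s["eef_rot"],-1)).as_matrix()[:,0])
o=cv2.resize(d["image"],None,fx=1.5,fy=1.5)
for p in((.4837,.2226,.028),):
    print(proj(d,p)*1.5)
cv2.imwrite("pics/w1.png",o)
```

```text
[0.48315721 0.22386    0.15036959] [ 0.99558739 -0.09382273 -0.00174209]
[381.4599874  272.75188123]
```

View pics/w1.png

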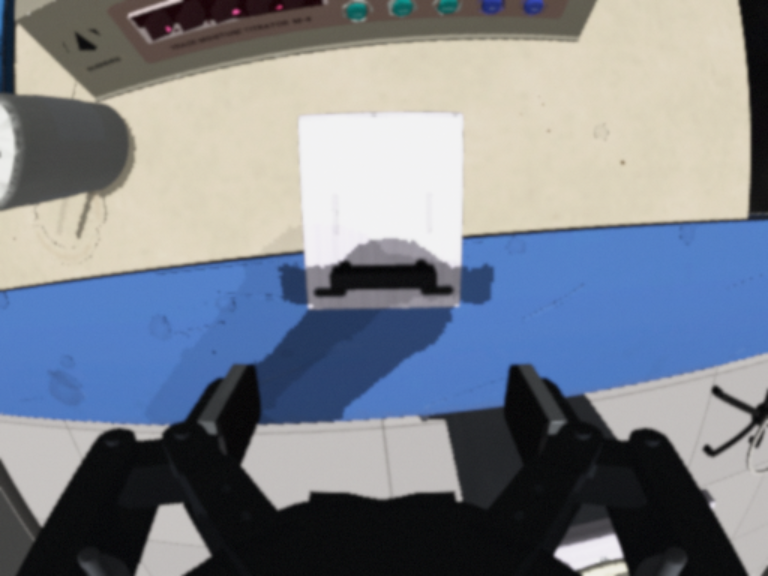

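Wrist view (1.5x): the bar spans columns 331–437 at about row 275, against a predicted (381,273), so the estimate holds. The plate corners are at (299,116), (462,112), (460,305) and (308,307), well clear of the bottle.

Run:
```python
from h import *
d=np.load("w1.npy",allow_pickle=True).item()
P=np.array([onz(d,u/1.5,v/1.5,.004) for u,v in((299,116),(462,112),(460,305),(308,307))])
print(P.round(4),np.linalg.norm(np.diff(P,axis=0),axis=1))
f=(P[0]+P[1])/2;n=(P[2]+P[3])/2;u=(f-n)/np.linalg.norm(f-n);print(np.degrees(np.arctan2(u[1],u[0])),f-.1*u,n+.03*u)
A,B=[onz(d,u/1.5,266/1.5,.037) for u in(331,437)];print(A,B,(A+B)/2,np.linalg.norm(A-B))
```

```text
[[0.5861 0.2654 0.004 ]
 [0.5785 0.1616 0.004 ]
 [0.4479 0.171  0.004 ]
 [0.4569 0.2766 0.004 ]] [0.10405707 0.13091991 0.10604796]
-4.530042089788156 [0.48260413 0.22140742 0.004     ] [0.48232165 0.2214298  0.004     ]
[0.49353636 0.25188267 0.037     ] [0.48733878 0.18895247 0.037     ] [0.49043757 0.22041757 0.037     ] 0.06323464572523334
```

Emit:
play_rows(moves=[[0, 0, -0.03, 0], [0, 0, -0.03, 0], [0, 0, -0.03, 0], [0, 0, -0.01, 0], [0, 0, 0, 0]])

```text
time: 1.95
tcp_pos: [0.4813, 0.2237, 0.0501]
eef_rot: [0.001, 0.999, -0.046, -0.002]
wrist_force: [0.0, 0.5, -0.1]
gripper_width: 0.0852
grasp_force: 0.0
```

Emit:
play_rows(moves=[[0.001, -0.002, -0.02, 0.5], [0, 0, -0.015, 0], [0, 0, -0.007, 0], [0, 0, 0, 0], [0, 0, 0, 0]])

```text
time: 2.37
tcp_pos: [0.485, 0.2232, 0.0108]
eef_rot: [-0.001, 0.999, -0.042, 0.001]
wrist_force: [-0.5, 0.0, 0.4]
gripper_width: 0.085
grasp_force: 0.0
```

Emit:
play_rows(moves=[[0, 0, 0, 0], [0, 0, 0, 0], [0, 0, 0, 0], [0, 0, 0, 0], [0, 0, 0, 0], [0, 0, 0, 0], [0, 0, 0, 0], [0, 0, 0, 0]], hand=0, newtons=60)

```text
time: 3.03
tcp_pos: [0.4849, 0.223, 0.0111]
eef_rot: [-0.001, 0.999, -0.042, 0.001]
wrist_force: [-2.1, 0.3, 5.2]
gripper_width: 0.0629
grasp_force: 64.4
```

Emit:
play_rows(moves=[[0, 0, 0.015, 0], [0, 0, 0.03, 0], [0, 0, 0.035, 0], [0, 0, 0.035, 0], [0, 0, 0.03, 0], [0, -0.02, 0.015, -1], [0, -0.035, 0, -1], [0, -0.035, 0, -1], [0, -0.035, 0, -1], [0, -0.035, 0, -1], [0, -0.035, 0, -1.2], [0, -0.035, 0, -1], [0, -0.035, 0, -1], [0, -0.035, 0, -1], [0, -0.035, 0, -1], [-0.001, -0.035, 0, -1], [-0.001, -0.035, 0, -1], [-0.001, -0.02, 0, 0], [0, -0.02, -0.01, 0], [0, 0, -0.02, 0]])

```text
time: 4.7
tcp_pos: [0.4828, -0.226, 0.1416]
eef_rot: [0.001, 0.989, -0.15, 0.003]
wrist_force: [0.2, 0.5, -2.2]
gripper_width: 0.0627
grasp_force: 66.4
```

Emit:
play_rows(moves=[[0, 0, -0.02, 0], [0, 0, -0.02, 0], [0, 0, -0.01, 0], [0, 0, 0, 0], [0, 0, 0, 0], [0, 0, 0, 0]])

```text
time: 5.2
tcp_pos: [0.4823, -0.2227, 0.0906]
eef_rot: [0.0, 0.989, -0.148, 0.001]
wrist_force: [-0.4, 0.1, -1.2]
gripper_width: 0.0626
grasp_force: 66.3
```

Run:
```python
from h import *
s=telemetry.observe();m=R.from_quat(np.roll(s["eef_rot"],-1)).as_matrix();print(s["time"],s["tcp_pos"],np.degrees(np.arctan2(m[1,0],m[0,0])),s["gripper_width"],s["grasp_force"],s["wrist_force"])
for n in("wrist","side","top"):
    d=cam(n);np.save(n+"2.npy",d,allow_pickle=True)
    if n=="wrist": w=d["image"]
    if n=="side": a=cv2.resize(d["image"][95:195,145:305],(512,320),interpolation=2)
    if n=="top": b=cv2.resize(d["image"][125:245,330:430],(267,320),interpolation=2)
w=cv2.resize(w[:280],(512,280))
o=np.zeros((600,779,3),np.uint8);o[:280,:512]=w;o[280:,:512]=a;o[280:,512:]=b
cv2.imwrite("pics/c2.png",o)
```

```text
5.2 [ 0.48233647 -0.22267957  0.09061802] -16.976434047704892 0.06256320539798982 66.34312033653259 [-0.40187988  0.11417556 -1.24397606]
```

View pics/c2.png

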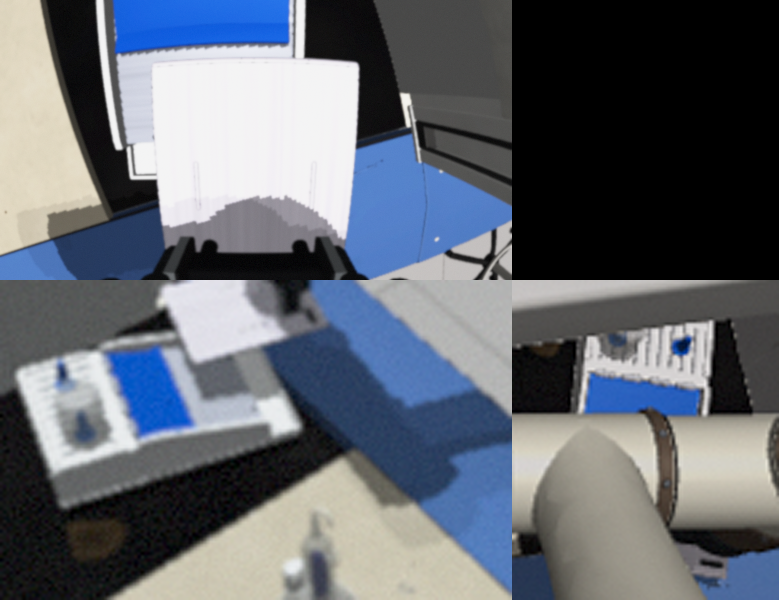

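Wrist view (1:1): the plate's far edge runs (153,66)–(358,64), and the apron's front edge (118,53)–(289,44). I overshot about 36 mm to the right. I'll measure the offset from this view.

Run:
```python
from h import *
d=np.load("wrist2.npy",allow_pickle=True).item()
yw=lambda a,b:np.degrees(np.arctan2(-(a-b)[0],(a-b)[1]))
for z in(.037,.042,.047):
    a,b=onz(d,118,53,z),onz(d,289,44,z);print("apron",z,((a+b)/2).round(4),np.linalg.norm(a-b),yw(a,b))
for z in(.078,.083,.088):
    a,b=onz(d,154,66,z),onz(d,358,65,z);print("plate",z,((a+b)/2).round(4),np.linalg.norm(a-b),yw(a,b))
g=cv2.cvtColor(d["image"],cv2.COLOR_BGR2HSV);m=cv2.inRange(g,(105,150,60),(125,255,255));m[60:]=0
for u in range(130,285,25): print(u,np.nonzero(m[:,u])[0].max(),end=" ")
# deck left inner edge (cheek) at z deck
```

```text
apron 0.037 [ 0.6021 -0.2225  0.037 ] 0.11709946587051936 -17.218257918277825
apron 0.042 [ 0.6009 -0.2231  0.042 ] 0.11412665804174073 -17.21825791827783
apron 0.047 [ 0.5998 -0.2237  0.047 ] 0.11115385021296209 -17.218257918277835
plate 0.078 [ 0.5751 -0.2529  0.078 ] 0.10861188924577576 -16.724288774171946
plate 0.083 [ 0.5745 -0.2527  0.083 ] 0.10512964407602897 -16.72428877417197
plate 0.088 [ 0.5739 -0.2524  0.088 ] 0.10164739890628212 -16.724288774171942
130 51 155 48 180 45 205 44 230 42 255 42 280 42
```

Emit:
play_rows(moves=[[0.006, 0.011, 0, 0], [0.006, 0.011, 0, 0], [0.005, 0.011, 0, -0.3], [0, 0, -0.015, 0], [0, 0, -0.015, 0], [0, 0, -0.008, 0], [0, 0, 0, 0], [0, 0, 0, 0]])

```text
time: 6.02
tcp_pos: [0.4986, -0.1892, 0.0513]
eef_rot: [0.0, 0.989, -0.15, -0.0]
wrist_force: [-0.1, -0.5, -2.3]
gripper_width: 0.0627
grasp_force: 66.4
```

```bash
cat > st.py <<'E'
from h import *
s=telemetry.observe();m=R.from_quat(np.roll(s["eef_rot"],-1)).as_matrix();print(s["time"],s["tcp_pos"],np.degrees(np.arctan2(m[1,0],m[0,0])),s["wrist_force"],s["ft_torque"])
E
python3 - <<'E'
from st import *
d=cam("wrist");np.save("wrist3.npy",d,allow_pickle=True)
e=cam("side")
o=np.zeros((600,768,3),np.uint8);o[:300]=cv2.resize(d["image"][:150,64:448],(768,300));o[300:,:480]=cv2.resize(e["image"][95:195,145:305],(480,300),interpolation=2)
cv2.imwrite("pics/c3.png",o)
E
```

```text
6.0167 [ 0.49862444 -0.18921565  0.05126165] -17.266423364260813 [-0.14147442 -0.47676249 -2.34813241] [-0.00056046  0.04469502 -0.00054176]
```

View pics/c3.png

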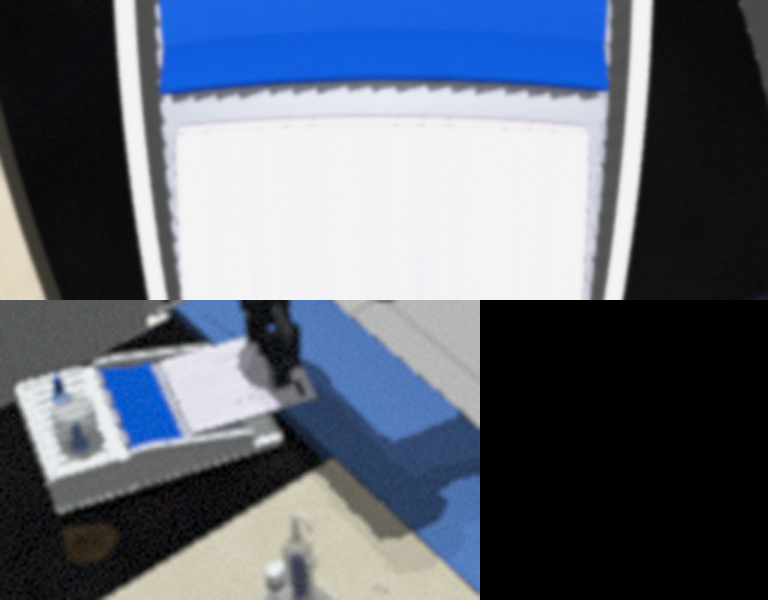

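The plate is centred (columns 178–588 against the apron's 162–607) and square, with its edge short of the apron's edge. Now lowering until it touches.

Emit:
play_rows(moves=[[0, 0, -0.004, 0], [0, 0, -0.003, 0], [0, 0, -0.002, 0], [0, 0, 0, 0], [0, 0, 0, 0]])

```text
time: 6.53
tcp_pos: [0.4983, -0.1897, 0.0424]
eef_rot: [0.0, 0.989, -0.151, -0.0]
wrist_force: [-0.1, 0.0, -1.0]
gripper_width: 0.0628
grasp_force: 66.5
```

```bash
python3 st.py
```

```text
6.5333 [ 0.49828212 -0.18965864  0.04240338] -17.31695198616024 [-0.11293087  0.00798042 -0.95853978] [ 0.10445283  0.15217327 -0.0086251 ]
```

Emit:
play_rows(moves=[[0, 0, -0.002, 0], [0, 0, -0.002, 0], [0, 0, 0, 0], [0, 0, 0, 0]])

```text
time: 6.87
tcp_pos: [0.4978, -0.1896, 0.0387]
eef_rot: [0.0, 0.989, -0.15, -0.0]
wrist_force: [-5.1, 1.6, 4.9]
gripper_width: 0.0626
grasp_force: 67.1
```

```bash
python3 st.py
```

```text
6.8667 [ 0.49777772 -0.18955313  0.03866757] -17.31125097390704 [-5.08261276  1.59668407  4.86336325] [0.46865492 0.69824244 0.13914489]
```

Emit:
play_rows(moves=[[0, 0, 0, 0], [0, 0, -0.0015, 0], [-0.0005, 0, -0.0015, 0], [-0.0005, 0, -0.0015, 0], [0, 0, -0.0015, 0], [0, 0, 0, 0], [0, 0, 0, 0]], newtons=30)

```text
time: 7.45
tcp_pos: [0.4967, -0.1895, 0.0324]
eef_rot: [-0.0, 0.989, -0.151, -0.001]
wrist_force: [-4.8, 1.9, 4.8]
gripper_width: 0.0631
grasp_force: 67.1
```

```bash
python3 st.py
python3 - <<'E'
from h import *
d=cam("wrist");e=cam("side");np.save("wrist4.npy",d,allow_pickle=True)
o=np.zeros((600,768,3),np.uint8);o[:300]=cv2.resize(d["image"][:150,64:448],(768,300));o[300:,:480]=cv2.resize(e["image"][95:195,145:305],(480,300),interpolation=2)
cv2.imwrite("pics/c4.png",o)
E
```

```text
7.45 [ 0.49666819 -0.18951128  0.03244529] -17.334576579219462 [-4.84149961  1.88111924  4.77625757] [ 0.43713765  0.84420183 -0.01959109]
```

View pics/c4.png

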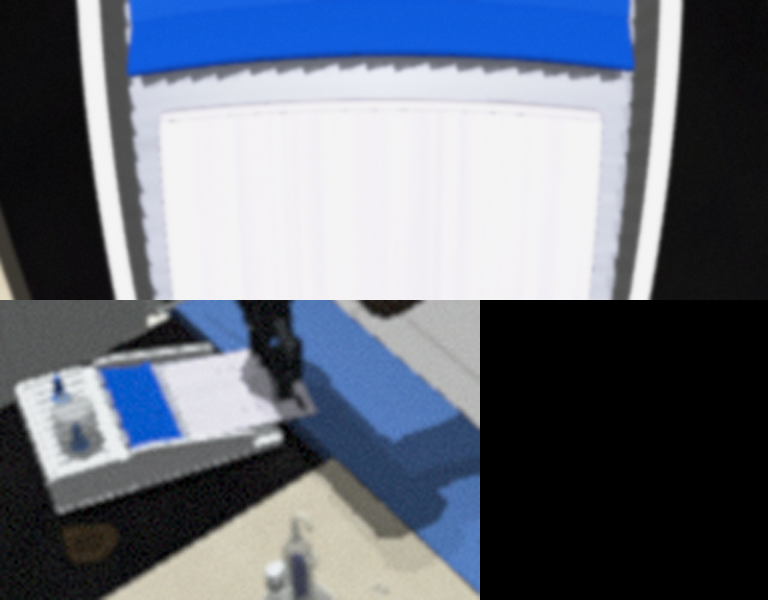

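The plate is pivoting in the fingers as intended: steady force, edge still about 10 mm before the apron, centred. Continuing down to flat.

Emit:
play_rows(moves=[[0, 0, -0.0015, 0], [-0.0005, 0, -0.0015, 0], [-0.0005, 0, -0.0015, 0], [0, 0, 0, 0], [0, 0, 0, 0]])

```text
time: 7.97
tcp_pos: [0.4961, -0.1895, 0.028]
eef_rot: [-0.0, 0.989, -0.151, -0.0]
wrist_force: [-4.8, 2.0, 5.4]
gripper_width: 0.0628
grasp_force: 67.2
```

```bash
python3 st.py
```

```text
7.9667 [ 0.49613937 -0.18946384  0.02803348] -17.316999357761635 [-4.75322016  2.01925319  5.39744707] [0.53153384 0.73082333 0.02588159]
```

Emit:
play_rows(moves=[[0, 0, -0.001, 0], [0, 0, -0.001, 0], [0, 0, 0, 0], [0, 0, 0, 0]])

```text
time: 8.3
tcp_pos: [0.4959, -0.1894, 0.026]
eef_rot: [-0.0, 0.989, -0.151, -0.0]
wrist_force: [-5.0, 3.4, 6.2]
gripper_width: 0.0625
grasp_force: 67.2
```

```bash
python3 st.py
```

```text
8.3 [ 0.49588026 -0.18942446  0.02601323] -17.318286570843053 [-4.95369783  3.36215972  6.20172381] [0.60015874 0.83562007 0.03519539]
```

Emit:
play_rows(moves=[[0, 0, -0.001, 0], [0, 0, 0, 0], [0, 0, 0, 0]])

```text
time: 8.55
tcp_pos: [0.4959, -0.1894, 0.0255]
eef_rot: [0.0, 0.989, -0.15, -0.0]
wrist_force: [-5.9, 4.1, 7.9]
gripper_width: 0.0627
grasp_force: 67.5
```

```bash
python3 st.py
```

```text
8.55 [ 0.49588939 -0.1894317   0.02545776] -17.307359414589374 [-5.86486955  4.12330698  7.90101755] [0.82099527 1.11827212 0.06176962]
```

Emit:
play_rows(moves=[[0, 0, -0.001, 0], [0, 0, 0, 0], [0, 0, 0, 0]])

```text
time: 8.8
tcp_pos: [0.4958, -0.1894, 0.0252]
eef_rot: [0.0, 0.989, -0.15, -0.0]
wrist_force: [-8.2, 3.3, 13.4]
gripper_width: 0.0626
grasp_force: 68.2
```

```bash
python3 st.py
```

```text
8.8 [ 0.49578076 -0.1894444   0.02518234] -17.29923302927955 [-8.15949368  3.33291694 13.35594077] [ 1.06943629e+00  1.54825304e+00 -6.86156018e-04]
```

The force rises and the tool stops following at TCP z ≈ 0.025: the plate is flat. Sliding it up the slope.

Emit:
play_rows(moves=[[0, 0, 0.001, 0], [0.0028, -0.0009, 0.0005, 0], [0.0029, -0.0009, 0.0005, 0], [0.0029, -0.0009, 0.0005, 0], [0.0029, -0.0009, 0.0005, 0], [0.0029, -0.0009, 0.0005, 0], [0, 0, 0, 0]], newtons=60)

```text
time: 9.38
tcp_pos: [0.5088, -0.1942, 0.0279]
eef_rot: [0.0, 0.989, -0.151, -0.002]
wrist_force: [-8.3, 1.4, 10.7]
gripper_width: 0.0628
grasp_force: 67.8
```

```bash
python3 st.py;  python3 - <<'E'
from h import *
d=cam("wrist");e=cam("side");np.save("wrist5.npy",d,allow_pickle=True)
o=np.zeros((600,768,3),np.uint8);o[:300]=cv2.resize(d["image"][:150,64:448],(768,300));o[300:,:480]=cv2.resize(e["image"][95:195,145:305],(480,300),interpolation=2)
cv2.imwrite("pics/c5.png",o)
E
```

```text
9.3833 [ 0.50883125 -0.19418334  0.02787534] -17.334119413986624 [-8.26205104  1.41037879 10.67966564] [0.64496344 1.75014211 0.08890402]
```

View pics/c5.png

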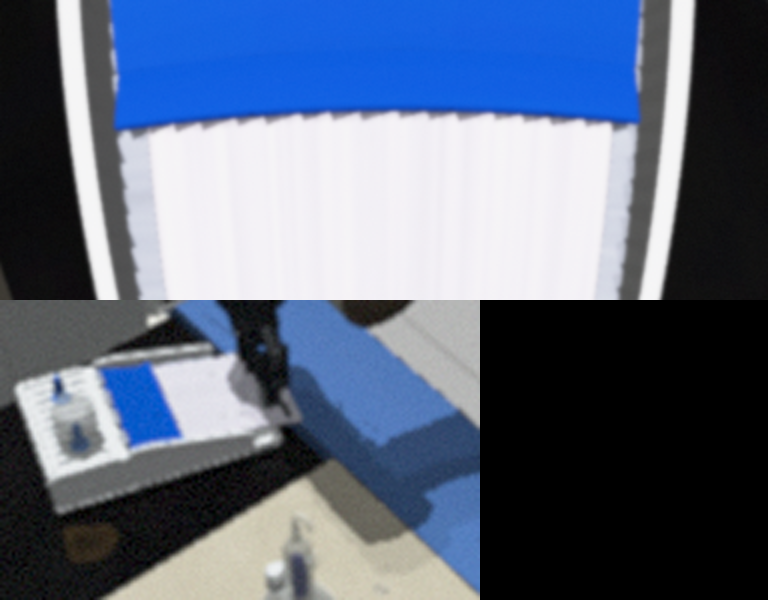

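The edge is inside the mouth, centred, with the apron still down. Continuing up.

Emit:
play_rows(moves=[[0.0029, -0.0009, 0.0005, 0], [0.0029, -0.0009, 0.0005, 0], [0.0029, -0.0009, 0.0005, 0], [0.0029, -0.0009, 0.0005, 0], [0.0029, -0.0009, 0.0005, 0], [0, 0, 0, 0]])

```text
time: 9.98
tcp_pos: [0.5211, -0.1984, 0.0302]
eef_rot: [0.0, 0.989, -0.151, -0.004]
wrist_force: [-12.2, 1.9, 12.2]
gripper_width: 0.0625
grasp_force: 68.0
```

```bash
python3 st.py
```

```text
9.9833 [ 0.52108416 -0.19843732  0.03015857] -17.35756987892872 [-12.22569398   1.94925146  12.22546325] [1.03994557 2.80096932 0.08522277]
```

Emit:
play_rows(moves=[[0.0029, -0.0009, 0.0005, 0], [0.0029, -0.0009, 0.0005, 0], [0.0029, -0.0009, 0.0005, 0], [0.0029, -0.0009, 0.0005, 0], [0.0029, -0.0009, 0.0005, 0], [0, 0, 0, 0]])

```text
time: 10.48
tcp_pos: [0.5356, -0.203, 0.0328]
eef_rot: [0.0, 0.989, -0.151, -0.004]
wrist_force: [-12.7, 2.2, 14.5]
gripper_width: 0.063
grasp_force: 68.1
```

```bash
python3 st.py;  python3 - <<'E'
from h import *
d=cam("wrist");g=cv2.cvtColor(d["image"],cv2.COLOR_BGR2HSV);m=cv2.inRange(g,(105,150,60),(125,255,255));m[150:]=0
c=max(cv2.findContours(m,0,2)[0],key=cv2.contourArea)[:,0];L=c[np.argmax(-c[:,0]*.5+c[:,1])];Rr=c[np.argmax(c[:,0]*.5+c[:,1])]
for z in(.042,.046,.05):
    a,b=onz(d,*L,z),onz(d,*Rr,z);print(L,Rr,z,(a+b)/2,np.linalg.norm(a-b))
E
```

```text
10.4833 [ 0.53557003 -0.20295135  0.03284081] -17.36056811150264 [-12.67235989   2.17576376  14.50481992] [1.00817538 2.94441346 0.10672624]
[125 128] [377 125] 0.042 [ 0.59974315 -0.22193927  0.042     ] 0.11971379341287346
[125 128] [377 125] 0.046 [ 0.60009351 -0.22210082  0.046     ] 0.11612083953896125
[125 128] [377 125] 0.05 [ 0.60044386 -0.22226237  0.05      ] 0.11252788566504905
```

Emit:
play_rows(moves=[[0.0029, -0.0009, 0.0005, 0], [0.0029, -0.0009, 0.0005, 0], [0.0029, -0.0009, 0.0005, 0], [0.0029, -0.0009, 0.0005, 0], [0.0029, -0.0009, 0.0005, 0], [0, 0, 0, 0]])

```text
time: 11.03
tcp_pos: [0.5499, -0.2074, 0.0355]
eef_rot: [0.0, 0.989, -0.151, -0.005]
wrist_force: [-13.4, 2.9, 14.8]
gripper_width: 0.0628
grasp_force: 68.1
```

```bash
python3 st.py
```

```text
11.0333 [ 0.54993326 -0.20740444  0.03548724] -17.35538841018551 [-13.40579626   2.90762762  14.76003658] [1.14692717 3.05188359 0.12123728]
```

Emit:
play_rows(moves=[[0.0019, -0.0006, 0.0003, 0], [0.0019, -0.0006, 0.0003, 0], [0, 0, 0, 0]])

```text
time: 11.28
tcp_pos: [0.5531, -0.2084, 0.0361]
eef_rot: [0.0, 0.989, -0.151, -0.005]
wrist_force: [-13.7, 3.5, 16.4]
gripper_width: 0.0628
grasp_force: 68.2
```

```bash
python3 st.py
```

```text
11.2833 [ 0.55313386 -0.2084401   0.03608126] -17.360941864028415 [-13.69072344   3.50931136  16.38478117] [1.30618182 3.34641683 0.10294977]
```

Emit:
play_rows(moves=[[0.0019, -0.0006, 0.0003, 0], [0.0019, -0.0006, 0.0003, 0], [0, 0, 0, 0]])

```text
time: 11.53
tcp_pos: [0.5556, -0.2093, 0.0364]
eef_rot: [-0.0, 0.988, -0.151, -0.007]
wrist_force: [-16.4, 6.0, 16.5]
gripper_width: 0.0629
grasp_force: 68.5
```

```bash
python3 st.py
```

```text
11.5333 [ 0.55557514 -0.20931     0.03644623] -17.42054183966204 [-16.42343941   6.02014631  16.47251426] [ 1.40203527  4.01182278 -0.14175606]
```

Emit:
play_rows(moves=[[0.0019, -0.0006, 0.0003, 0], [0, 0, 0, 0]])

```text
time: 11.7
tcp_pos: [0.5556, -0.2093, 0.0364]
eef_rot: [-0.0, 0.988, -0.151, -0.009]
wrist_force: [-19.9, 7.4, 18.7]
gripper_width: 0.0626
grasp_force: 68.7
```

```bash
python3 st.py
```

```text
11.7 [ 0.55560681 -0.20931518  0.03641973] -17.370890581960868 [-19.88040638   7.36780072  18.67376933] [2.2816268  4.83312624 0.24790042]
```

Emit:
play_rows(moves=[[0.0019, -0.0006, 0.0003, 0], [0, 0, 0, 0]])

```text
time: 11.87
tcp_pos: [0.5555, -0.2093, 0.0364]
eef_rot: [-0.001, 0.988, -0.151, -0.011]
wrist_force: [-23.2, 10.2, 21.4]
gripper_width: 0.0626
grasp_force: 68.9
```

```bash
python3 st.py
python3 - <<'E'
from h import *
d=cam("wrist");e=cam("side");np.save("wrist6.npy",d,allow_pickle=True)
o=np.zeros((600,768,3),np.uint8);o[:300]=cv2.resize(d["image"][:240,64:448],(480,300));o[:300,480:]=0;o[:300,:480]=cv2.resize(d["image"][:240,64:448],(480,300));o[300:,:480]=cv2.resize(e["image"][95:195,145:305],(480,300),interpolation=2)
cv2.imwrite("pics/c6.png",o)
E
```

```text
11.8667 [ 0.55552998 -0.20934871  0.03639923] -17.387970076818878 [-23.18906541  10.22723448  21.39017724] [2.9901759  5.723106   0.30789241]Traceback (most recent call last):
  File "<stdin>", line 3, in <module>
ValueError: could not broadcast input array from shape (300,480,3) into shape (300,768,3)
```

The TCP has stopped 2–3 mm from the predicted home while the force keeps rising, so this should be the back stop. I'll ease the push a little, press down, and look.

Emit:
play_rows(moves=[[-0.0019, 0.0006, -0.0005, 0], [0, 0, 0, 0], [0, 0, 0, 0], [0, 0, 0, 0]])

```text
time: 12.3
tcp_pos: [0.5556, -0.2093, 0.0364]
eef_rot: [-0.0, 0.989, -0.151, -0.009]
wrist_force: [-20.0, 7.2, 20.1]
gripper_width: 0.0627
grasp_force: 68.8
```

```bash
python3 st.py
python3 - <<'E'
from h import *
d=cam("wrist");e=cam("side");np.save("wrist6.npy",d,allow_pickle=True)
o=np.zeros((600,768,3),np.uint8);o[:300,:480]=cv2.resize(d["image"][:240,64:448],(480,300));o[300:,:480]=cv2.resize(e["image"][95:195,145:305],(480,300),interpolation=2)
t=cam("top")
o[300:,480:]=cv2.resize(t["image"][125:229,335:435],(288,300))
cv2.imwrite("pics/c6.png",o)
g=cv2.cvtColor(d["image"],cv2.COLOR_BGR2HSV);m=cv2.inRange(g,(105,150,60),(125,255,255));m[200:]=0
c=max(cv2.findContours(m,0,2)[0],key=cv2.contourArea)[:,0];L=c[np.argmax(-c[:,0]*.5+c[:,1])];Rr=c[np.argmax(c[:,0]*.5+c[:,1])]
for z in(.042,.046,.05):
    a,b=onz(d,*L,z),onz(d,*Rr,z);print(L,Rr,z,(a+b)/2,np.linalg.norm(a-b))
E
```

```text
12.3 [ 0.55563721 -0.20932926  0.0364181 ] -17.364195057547885 [-20.03895429   7.19421809  20.14493671] [2.21777586 4.84906254 0.31378154]
[132 172] [371 169] 0.042 [ 0.59827535 -0.22171743  0.042     ] 0.11976498075073781
[132 172] [371 169] 0.046 [ 0.59928531 -0.22207758  0.046     ] 0.11624686393626309
[132 172] [371 169] 0.05 [ 0.60029527 -0.22243772  0.05      ] 0.11272874712178839
```

View pics/c6.png

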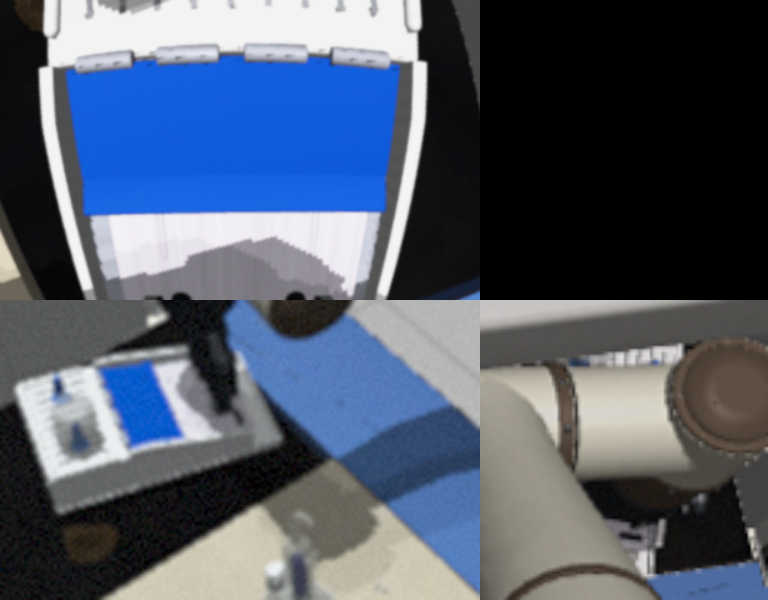

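The apron lies down evenly, with its front edge at row 213 and hinge at row 60, and the plate is square under it. The beaker is on its peg. As a check on depth I'll use the plate's slot marks, near ends at about (164,257).

Run:
```python
from h import *
w=np.load("w1.npy",allow_pickle=True).item();d=np.load("wrist6.npy",allow_pickle=True).item()
far=(onz(w,299/1.5,116/1.5,.004)+onz(w,462/1.5,112/1.5,.004))/2;a=np.radians(-4.8);u=np.array([np.cos(a),np.sin(a),0])
k=[(onz(w,335/1.5,235/1.5,.004)-far)@u,(onz(w,335/1.5,195/1.5,.004)-far)@u];print("slot near/far end from far edge",k)
a=np.radians(-17.2);u=np.array([np.cos(a),np.sin(a),0]);home=np.array([.654,-.2394,0])
p=onz(d,164/1.25+64,257/1.25,.030);print("slot near end s",(p-home)@u, p)
h=onz(d,232/1.25+64,60/1.25,.05);print("hinge",h,(h-home)@u)
```

```text
slot near/far end from far edge [np.float64(-0.0796494896679396), np.float64(-0.053058628024291725)]
slot near end s -0.08170819624833012 [ 0.58513397 -0.18555645  0.03      ]
hinge [ 0.65122746 -0.23800987  0.05      ] -0.00305961614625062
```

```bash
python3 -c "
from workcell import arm
print(arm.job_done())"
```

```text
the job is handed in; nothing more can be done
None
```

The job is handed in (no verdict came back): the plate is tucked under the apron against the back stop, held and pressed on the deck with roughly 20 N, the apron lies down on it, and the beaker was still on its peg in the last picture; the wash bottle was not touched.

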